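# Set the stacked casting flasks over their wax trees

### The job

Get the three wax trees ready for investing: take the stack of steel casting flasks apart from the top and lower each flask upright over the wax tree of its own height (short over short, middle over middle, tall over tall, so that each tree ends just below its flask's rim) until it stands flat on the floor of that rubber base. Set the flasks down gently rather than dropping them, do not knock the wax, and leave the squeeze bottle standing where it is.

Things in the scene. Friction and masses are not known exactly. Their poses are not given: they have to be found in the camera images.
- flask_short: the short casting flask: a plain stainless steel tube, open at both ends with a slightly rolled lip that shows as a line at each joint of the stack, 50 mm high, 64 mm outside diameter, 57 mm inside, about 220 g; at the start on top of the stack (the three flasks stand loose, rim on rim, all of the same diameter). Origin: centre of its lower end; z along the tube, up
- flask_middle: the middle casting flask: a plain stainless steel tube, open at both ends with a slightly rolled lip that shows as a line at each joint of the stack, 75 mm high, 64 mm outside diameter, 57 mm inside, about 330 g; at the start in the middle of the stack, under the short flask (the three flasks stand loose, rim on rim, all of the same diameter). Origin: centre of its lower end; z along the tube, up
- flask_tall: the tall casting flask: a plain stainless steel tube, open at both ends with a slightly rolled lip that shows as a line at each joint of the stack, 100 mm high, 64 mm outside diameter, 57 mm inside, about 440 g; at the start at the bottom of the stack, standing on the bench (the three flasks stand loose, rim on rim, all of the same diameter). Origin: centre of its lower end; z along the tube, up
- base_short: the loose black rubber sprue base that carries the short wax tree: a round dish 87 mm across its top rim, 18 mm high, about 220 g, with a flat floor 6 mm above the bench on which a flask stands; inside its flared wall the recess is 70 mm across at the floor and 79 mm at the rim, so a flask centres itself as it goes down. Origin: centre of its underside; z up
- base_middle: the loose black rubber sprue base that carries the middle wax tree: a round dish 87 mm across its top rim, 18 mm high, about 220 g, with a flat floor 6 mm above the bench on which a flask stands; inside its flared wall the recess is 70 mm across at the floor and 79 mm at the rim, so a flask centres itself as it goes down. Origin: centre of its underside; z up
- base_tall: the loose black rubber sprue base that carries the tall wax tree: a round dish 87 mm across its top rim, 18 mm high, about 220 g, with a flat floor 6 mm above the bench on which a flask stands; inside its flared wall the recess is 70 mm across at the floor and 79 mm at the rim, so a flask centres itself as it goes down. Origin: centre of its underside; z up
- tree_short: the short tree of green casting wax (2 tiers of little rings round a stem), 38 mm across, fixed upright in the centre of base_short; its top is 44 mm above the bench, 12 mm below the rim of the short flask when that stands on this base. Origin: the same point as that of base_short; z up
- tree_middle: the middle tree of green casting wax (3 tiers of little rings round a stem), 38 mm across, fixed upright in the centre of base_middle; its top is 69 mm above the bench, 12 mm below the rim of the middle flask when that stands on this base. Origin: the same point as that of base_middle; z up
- tree_tall: the tall tree of green casting wax (4 tiers of little rings round a stem), 38 mm across, fixed upright in the centre of base_tall; its top is 94 mm above the bench, 12 mm below the rim of the tall flask when that stands on this base. Origin: the same point as that of base_tall; z up
- squeeze_bottle: bystander: small white squeeze bottle with a green tip standing at the back of the work, 48 mm in diameter, 120 mm high. Origin: centre of its underside; z up
There are look-alikes about, which are no part of the job. Leave any blue or yellow look-alike of the flask_middle alone.

How it is judged:
At the end, for the whole second after the job is handed in: Each flask stands on the base with the wax tree of its own height: axes within 8 mm of each other, lower end on the base's floor (within 3.5 mm), flask and base upright within 0.06 rad, released and at rest (horizontal distance between flask_short and base_short below 0.008 m and z of flask_short in the frame of base_short between 0.003 and 0.0095 m and angle between each of flask_short, base_short, flask_middle, base_middle, flask_tall, base_tall's own z axis and vertical below 0.06 rad and linear speed of each of flask_short, base_short, flask_middle, base_middle, flask_tall, base_tall below 0.02 m/s and horizontal distance between flask_middle and base_middle below 0.008 m and z of flask_middle in the frame of base_middle between 0.003 and 0.0095 m and horizontal distance between flask_tall and base_tall below 0.008 m and z of flask_tall in the frame of base_tall between 0.003 and 0.0095 m); the robot touches nothing.
It fails at once if a wax tree is knocked (touched with more than 4 N by anything) (contact force between any of tree_short, tree_middle, tree_tall and anything else above 4 N).
It fails at once if a flask is dropped onto its base instead of being set down (faster than 0.5 m/s within 25 mm of its seat) ((horizontal distance between flask_short and base_short below 0.02 m and z of flask_short in the frame of base_short below 0.031 m and linear speed of flask_short above 0.5 m/s) or (horizontal distance between flask_middle and base_middle below 0.02 m and z of flask_middle in the frame of base_middle below 0.031 m and linear speed of flask_middle above 0.5 m/s) or (horizontal distance between flask_tall and base_tall below 0.02 m and z of flask_tall in the frame of base_tall below 0.031 m and linear speed of flask_tall above 0.5 m/s)).
It fails at once if the squeeze bottle is knocked over or pushed more than 30 mm (angle between squeeze_bottle's own z axis and vertical above 0.4 rad or distance of squeeze_bottle from where it was at the start of the episode above 0.03 m).
It also fails if it takes over 115 s, if anything falls off the work surface, if the arm or the gripper's body presses on something with over 40 N, if the wrist force passes 120 N, or if a joint passes its speed limit or range.

### The arm

A 7-joint arm with a two-finger parallel gripper is mounted at the origin on a cart in front of the work surface, level with it; the furniture and walls round the work are solid. World frame = base frame: x ahead of the robot, y to its left, z up, the work surface at z = 0. Lengths are in m, angles in rad, forces in N, time in s.
With the tool pointing down it reaches from about 0.4 to 0.85 m from the base axis. Payload 6.9 kg.
Tool frame: the origin (TCP) lies between the finger pads; the fingertips stand 17 mm ahead of it and the grasp point (between the pads) lies 2 mm behind it; z points along the fingers, y is the line along which they close (so a half turn about z gives the same grasp; the last joint's range is limited). The gripper opens to 85 mm and grips with 20 to 120 N. Pads are 22 mm wide; open, the fingers measure 114 mm over their backs; the gripper's body (76 mm by 85 mm) begins 54 mm behind the grasp point. The pads swing forward as they close: fully open they stand 13 mm farther back than shut.
Start: joints at [1.268, 0.507, -0.238, 1.5, 0.126, 1.149, -0.155], TCP at [0.248, -0.574, 0.248] pointing down, gripper open.
Joint ranges: [-3.08, 3.08], [-0.24, 2.05], [-1.43, 1.35], [0, 2.5], [-1.52, 4.66], [0.17, 1.96], [-2.89, 2.89]. Speed limits (rad/s): [2.39, 2.39, 3.14, 3.14, 3.14, 3.14, 3.14].

### API

Orientations are given as a unit quaternion [x, y, z, w].
In Python, from rig import telemetry, camera, calibration, hand_in gives the robot as it stands.
- The arm moves only by the tool jog_arm, never from a script. Its arguments are lists of equal length, an entry for each row: "delta_pos": the shift along the tool's x, y, z in units of 0.8 m (1.0 is 0.8 m), a list of three; "dr": the turn, a rotation vector about the tool's x, y, z in units of pi/4 rad (1.0 is pi/4 rad), a list of three; "gripper": the closure, from 0 (fully open) to 1 (shut). A call has 1 to 5 rows; each row is the pose to reach, as a shift and turn from the pose commanded when the call began, along the tool's axes at that moment; what a row does not reach only later rows make up. A row lasts 1/10 s, in which the tool goes at most 50 mm and 8.59 degrees, less where a joint would pass 70% of its speed; a pose out of reach is approached as far as the arm can. A call with a number of a shift or a turn outside -1 to 1 is refused whole. A call with a gripper value outside its range is refused whole. The fingers move at their own pace and stop on an object; "squeeze" is the grip in N (left out, the last holds). Time passes only in rows, so rows that repeat a pose let the fingers close. It gives the time, the measured TCP pose, the force, the opening and the grip force at its end, in the units of the state.
- telemetry.get_obs(): the state, without advancing time (a new reading comes with each control period).
- camera(name): name is "scene" or "side" or "wrist"; returns the picture (384x512x3 uint8, red, green, blue); there is no depth.
- calibration(name): a dict with "fx", "fy", "cx", "cy" (pixels), "origin" and "rotation" of the camera in the world; the wrist camera has in their place "mount" (4x4, takes a point from camera to tool coordinates, whose origin is the TCP and whose axes are the flange's). Camera axes: x right, y up, looking along -z (the intrinsics and any distortion apply to the point x, -y, -z); pixel columns grow to the right and rows downward; lengths in m; the calibration is good to about 2 mm. A picture is of the moment at which its call begins: read the wrist's pose just before it. calibration takes no time and is no camera call.
- hand_in(): hands the job in; it is judged then, once.
The state is a dict: "clock": time; "joints": joint angles; "joint_velocities": joint speeds; "joint_torque": joint torques, N m; "ee_pos": TCP position; "tool_rot": TCP orientation; "ft_force": force on the tool from outside, world axes, zero at the start; "wrist_torque": the same for the moment, N m; "width": finger opening in m; "grip_force": force on a finger pad.
Only numpy, scipy, OpenCV 4.12 (cv2) and the standard library are available. Lean on these libraries where they do the work, as an engineer would, in place of code of your own. Each camera call takes 0.05 s, during which the arm holds its last target. There are 200 camera calls.

## Working session

There is one attempt and no reset: what is moved stays moved. The work goes in short steps, Python scripts to look and compute and a tool call to move; the robot and the scene stay as the last step left them, time stands still between calls to the robot, and variables do not carry over. Pictures are saved under pics/ and viewed, at most 14 in all, crops included, and the job is handed in when it is done.

Besides the shell and the picture viewer there is one more tool, called by a JSON object that holds its "api" and its "payload", one argument or row to a line. jog_arm: Moves the arm, as the interface text tells. Shifts and turns lie within -1 to 1; 1 stands for 0.8 m of shift or pi/4 rad of turn. Its arguments: {"type":"object","properties":{"delta_pos":{"type":"array","items":{"type":"array","items":{"type":"number","minimum":-1,"maximum":1}}},"dr":{"type":"array","items":{"type":"array","items":{"type":"number","minimum":-1,"maximum":1}}},"gripper":{"type":"array","items":{"type":"number"}},"squeeze":{"type":"number"}},"required":["delta_pos","dr","gripper"]}

```bash
mkdir -p pics; python3 - <<'E'
from rig import telemetry,camera,calibration
import cv2
for n in("scene","side"):
    cv2.imwrite(f"pics/{n}0.png",cv2.cvtColor(camera(n),cv2.COLOR_RGB2BGR)); print(n,calibration(n))
print(calibration("wrist")); print(telemetry.get_obs())
E
```

```text
scene {'fx': 391.6433419559651, 'fy': 391.6433419559651, 'cx': 256.80323459669404, 'cy': 186.7911562692848, 'origin': array([-0.05847652,  0.49017723,  0.83685114]), 'rotation': array([-0.18854932,  0.37227503,  0.81693641, -0.39808964])}
side {'fx': 464.15766193775795, 'fy': 464.15766193775795, 'cx': 246.7664185910312, 'cy': 190.40776334912, 'origin': array([0.50047726, 1.06121666, 0.72399351]), 'rotation': array([-0.02060168,  0.50022417,  0.86394218, -0.0543623 ])}
{'fx': 291.04494643550584, 'fy': 291.04494643550584, 'cx': 252.8134034110741, 'cy': 192.0764326123861, 'mount': array([[-8.72186276e-04,  9.51541245e-01,  3.07519915e-01,
         7.73444264e-02],
       [ 9.99999239e-01,  1.09839241e-03, -5.62500383e-04,
         1.89479171e-04],
       [-8.73019855e-04,  3.07519190e-01, -9.51541479e-01,
        -1.25623484e-01],
       [ 0.00000000e+00,  0.00000000e+00,  0.00000000e+00,
         1.00000000e+00]])}
{'clock': 0.1, 'joints': array([ 1.26752362,  0.5082241 , -0.23752693,  1.5010124 ,  0.12569031,
        1.14891468, -0.15480586]), 'joint_velocities': array([-0.00147185, -0.00250721,  0.00033015, -0.00218319, -0.00124238,
       -0.00016628,  0.00162201]), 'joint_torque': array([-5.56119630e-03, -6.21832395e+01, -2.19535120e+00, -2.50201124e+01,
        1.24507584e-02,  7.76108442e-03,  2.35722047e-05]), 'ee_pos': array([ 0.24819403, -0.57315074,  0.24754192]), 'tool_rot': array([ 9.79185868e-01,  2.02964081e-01, -1.72197223e-04, -7.66939019e-04]), 'ft_force': array([ 0.03583862, -0.12521114,  0.68922294]), 'wrist_torque': array([0.01643121, 0.02975323, 0.03416998]), 'grip_force': 0.0, 'width': 0.0850108648667449}
```

View pics/scene0.png

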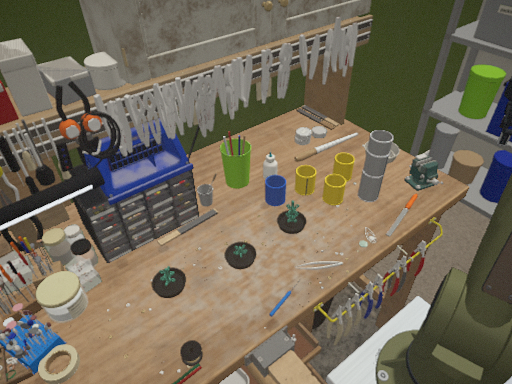

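View pics/side0.png

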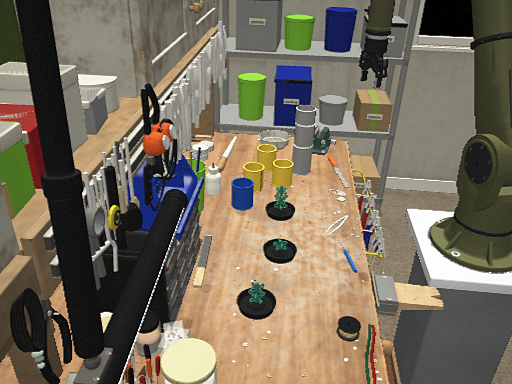

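Candidates in the scene picture: the grey stack at (376,165) is the wanted one. The look-alikes are blue (275,190) and yellow (306,180), (344,165) and (334,188). The grey cup (205,195) and the pots at (303,135) are also not wanted. The bases are at (292,221), which looks tall, (240,255), which looks short, and (169,282), which looks middle. The bottle is at (270,165).

```bash
cat > h.py <<'E'
import numpy as np,cv2
from rig import telemetry,camera,calibration
from scipy.spatial.transform import Rotation as R
from scipy.optimize import least_squares
def cal(n):
    c=calibration(n)
    if n=="wrist":
        o=telemetry.get_obs();Rt=R.from_quat(o["tool_rot"]).as_matrix();M=c["mount"]
        return c,Rt@M[:3,:3],o["ee_pos"]+Rt@M[:3,3]
    return c,R.from_quat(c["rotation"]).as_matrix(),np.array(c["origin"])
def unproj(C,px,z):
    c,Rm,o=C;px=np.atleast_2d(px).astype(float)
    d=np.c_[(px[:,0]-c["cx"])/c["fx"],-(px[:,1]-c["cy"])/c["fy"],-np.ones(len(px))]@Rm.T
    return o+d*((z-o[2])/d[:,2])[:,None]
def proj(C,P):
    c,Rm,o=C;q=(np.atleast_2d(P)-o)@Rm
    return np.c_[c["cx"]-c["fx"]*q[:,0]/q[:,2],c["cy"]+c["fy"]*q[:,1]/q[:,2]]
def circ(P):
    f=lambda p:np.hypot(P[:,0]-p[0],P[:,1]-p[1])-p[2]
    s=least_squares(f,[*P[:,:2].mean(0),.04],loss="soft_l1",f_scale=.001);return s.x
def shot(n):
    C=cal(n);return C,camera(n)
def toolshift(d): # world shift -> jog units
    Rt=R.from_quat(telemetry.get_obs()["tool_rot"]).as_matrix();return np.round(Rt.T@np.array(d)/.8,4)
E
cat > m.py <<'E'
from h import *
G={"scene":[(292,221),(240,255),(169,282)],"side":[(281,210),(280,250),(257,302)]}
S={"scene":[(376,165)],"side":[(303,140)]}
crops=[]
for n in G:
    C,im=shot(n);hsv=cv2.cvtColor(im,cv2.COLOR_RGB2HSV)
    dark=((im.max(2)<60)|((hsv[...,0]>60)&(hsv[...,0]<95)&(hsv[...,1]>80))).astype(np.uint8)
    dark0=(im.max(2)<60).astype(np.uint8)
    for p in G[n]:
        m=np.zeros_like(dark0);m[p[1]-22:p[1]+25,p[0]-25:p[0]+26]=dark0[p[1]-22:p[1]+25,p[0]-25:p[0]+26]
        k,l,st,_=cv2.connectedComponentsWithStats(m);b=1+np.argmax(st[1:,4])
        cn=cv2.findContours((l==b).astype(np.uint8),cv2.RETR_EXTERNAL,cv2.CHAIN_APPROX_NONE)[0][0]
        h=cv2.convexHull(cn)[:,0]
        P=unproj(C,h,.018);c=circ(P)
        g=((hsv[...,0]>60)&(hsv[...,0]<95)&(hsv[...,1]>80))
        ys,xs=np.nonzero(g[p[1]-45:p[1]+25,p[0]-25:p[0]+26]);ty=ys.min()+p[1]-45
        tz=[round(float(proj(C,[*c[:2],z])[0,1]),1) for z in(.044,.069,.094)]
        print(n,p,np.round(c,4),st[b,:4],"top row",ty,"exp",tz)
    b=im[95:325,150:410]if n=="scene" else im[95:325,175:435]
    crops.append(cv2.resize(b,(390,345),interpolation=cv2.INTER_CUBIC))
cv2.imwrite("pics/c1.png",cv2.cvtColor(np.hstack(crops),cv2.COLOR_RGB2BGR))
# stack crops
a=cv2.imread("pics/scene0.png")[120:210,345:405];b=cv2.imread("pics/side0.png")[95:185,275:335]
cv2.imwrite("pics/c2.png",np.hstack([cv2.resize(x,(390,585),interpolation=cv2.INTER_CUBIC) for x in(a,b)]))
E
python3 m.py
```

```text
scene (292, 221) [ 0.5168 -0.0687  0.0429] [279 212  27  22] top row 201 exp [215.1, 208.8, 202.3]
scene (240, 255) [0.5084 0.1202 0.0417] [226 243  30  26] top row 245 exp [248.4, 242.1, 235.6]
scene (169, 282) [0.548  0.3118 0.0417] [153 269  32  29] top row 267 exp [275.9, 269.6, 263.1]
side (281, 210) [ 0.5227 -0.0619  0.0471] [266 201  29  20] top row 185 exp [202.2, 194.5, 186.8]
side (280, 250) [0.5133 0.1231 0.0444] [264 239  33  24] top row 205 exp [241.0, 232.7, 224.2]
side (257, 302) [0.5531 0.3166 0.0447] [237 288  39  31] top row 257 exp [293.0, 284.0, 274.7]
```

View pics/c1.png

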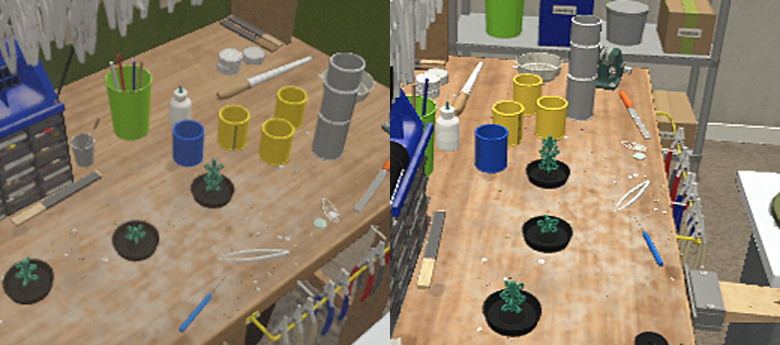

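View pics/c2.png

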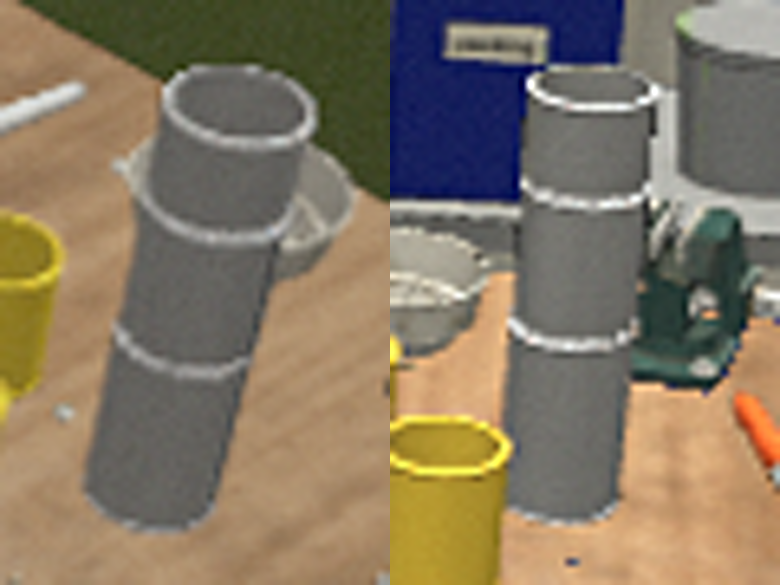

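The crops show a grey stack of three, with rim lines visible, and it stands free of the yellow cups. The scene top rim is centred near (381.8,136.4) and the side one near (306.4,108.7). The trees have 4 tiers at (292,221), 2 at (240,255) and 3 at (169,282).

```bash
python3 - <<'E'
from h import *
A,B=cal("scene"),cal("side")
print("stack top",unproj(A,(381.6,136.2),.225),unproj(B,(306.2,108.6),.225))
print("stack base scene front-bottom",unproj(A,(345+150/6.5,120+528/6.5),0),unproj(B,(275+175/6.5,95+522/6.5),0))
for p in[(344,156),(334,180),(306,171),(275,182)]:print("cup",p,unproj(A,p,.075))
print("bottle",unproj(A,(270,183),0))
print(toolshift([1,0,0]),toolshift([0,1,0]))
E
```

```text
stack top [[ 0.4632415  -0.34675324  0.225     ]] [[ 0.46522191 -0.33855254  0.225     ]]
stack base scene front-bottom [[ 4.46077190e-01 -3.28118221e-01  1.11022302e-16]] [[ 0.4608062  -0.31751106  0.        ]]
cup (344, 156) [[ 0.5927172  -0.36316133  0.075     ]]
cup (334, 180) [[ 0.52721718 -0.24810668  0.075     ]]
cup (306, 171) [[ 0.61227294 -0.21199161  0.075     ]]
cup (275, 182) [[ 0.63143511 -0.10206501  0.075     ]]
bottle [[ 7.05701885e-01 -1.44115790e-01  1.11022302e-16]]
[ 1.147e+00  4.968e-01 -5.000e-04] [ 0.4968 -1.147   0.0012]
```

{"api": "jog_arm", "payload": {
  "delta_pos": [
    [0.03,-0.01,-0.06],
    [0.08,-0.03,-0.115],
    [0.16,-0.07,-0.115],
    [0.22,-0.095,-0.115],
    [0.27,-0.115,-0.115]
  ],
  "dr": [
    [0,0,0],
    [0,0,0],
    [0,0,0],
    [0,0,0],
    [0,0,0]
  ],
  "gripper": [0,0,0,0,0],
  "squeeze": 40
}}

```text
clock: 0.7
ee_pos: [0.3917, -0.4219, 0.3403]
tool_rot: [0.979, 0.203, 0.0, 0.0]
ft_force: [0.4, -0.8, 0.7]
width: 0.0856
grip_force: 0.0
```

{"api": "jog_arm", "payload": {
  "delta_pos": [
    [0.04,-0.018,0],
    [0.08,-0.035,0],
    [0.0925,-0.0427,0],
    [0.0925,-0.0427,0],
    [0.0925,-0.0427,0]
  ],
  "dr": [
    [0,0,0],
    [0,0,0],
    [0,0,0],
    [0,0,0],
    [0,0,0]
  ],
  "gripper": [0,0,0,0,0]
}}

```text
clock: 1.2
ee_pos: [0.444, -0.3639, 0.3394]
tool_rot: [0.979, 0.202, -0.001, 0.0]
ft_force: [-0.4, -0.9, 0.6]
width: 0.0857
grip_force: 0.0
```

```bash
cat > w.py <<'E'
from h import *
import sys
# fit a model circle of given height to the wrist view, save picture
C,im=shot("wrist");cv2.imwrite("pics/"+sys.argv[1],cv2.cvtColor(im,cv2.COLOR_RGB2BGR))
o=telemetry.get_obs();print(np.round(o["ee_pos"],4),np.round(o["tool_rot"],4),o["clock"],o["joints"].round(2))
E
python3 w.py w1.png
```

```text
[ 0.4436 -0.3643  0.3394] [ 9.795e-01  2.017e-01 -6.000e-04  3.000e-04] 1.25 [ 0.85  0.37 -0.31  1.48  0.12  1.31 -0.64]
```

View pics/w1.png

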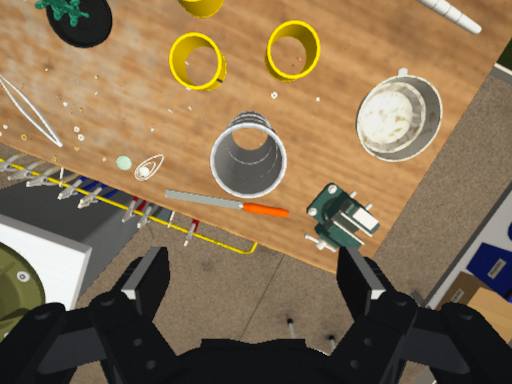

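The wrist view shows the top rim as a ring centred near (248.5,160), about 77 px wide. I'll fit it.

```bash
cat >> h.py <<'E'
def rimfit(C,im,guess,z,r=.0315,span=.004,inner=False):
    """maximise image gradient along the projected circle (search radially +-), robust circle fit at height z"""
    g=cv2.GaussianBlur(cv2.cvtColor(im,cv2.COLOR_RGB2GRAY),(0,0),1).astype(np.float32)
    gt=np.array(guess,float);a=np.linspace(0,2*np.pi,120,endpoint=False);u=np.c_[np.cos(a),np.sin(a)]
    for w in(.012,.007,.005,.004):
        rr=np.arange(r-w,r+w,.0004)
        P=np.stack([np.c_[gt+u*x,np.full(len(a),z)] for x in rr],1)
        q=proj(C,P.reshape(-1,3)).astype(np.float32).reshape(len(a),len(rr),2)
        v=cv2.remap(g,q[...,0],q[...,1],cv2.INTER_LINEAR)
        k=v.argmax(1) if not inner else np.abs(np.gradient(v,axis=1)).argmax(1)
        S=P[np.arange(len(a)),k,:2]
        f=lambda p:np.hypot(S[:,0]-p[0],S[:,1]-p[1])-p[2]
        s=least_squares(f,[*gt,r],loss="soft_l1",f_scale=.0007);gt=s.x[:2]
    return s.x,np.median(np.abs(s.fun))
E
python3 - <<'E'
from h import *
C,im=shot("wrist")
g=unproj(C,(248.5,160),.225)[0];print(g)
print(rimfit(C,im,g[:2],.225)); print(np.ptp(unproj(C,[(210,160),(287,160)],.225),0))
for n,p in(("scene",(381.6,136.2)),("side",(306.2,108.6))):
    C=cal(n);im=camera(n);print(n,rimfit(C,im,unproj(C,p,.225)[0][:2],.225))
print(toolshift([1,0,0]),toolshift([0,1,0]))
E
```

```text
[ 0.46795253 -0.35037615  0.225     ]
(array([ 0.46677717, -0.3501051 ,  0.03072779]), np.float64(3.1522354380999346e-05))
[0.02538946 0.05921813 0.        ]
scene (array([ 0.46433298, -0.34681687,  0.02910665]), np.float64(0.0008180891617069336))
side (array([ 0.46363831, -0.34274872,  0.02898014]), np.float64(0.0014953065708992117))
[ 1.1484e+00  4.9370e-01 -7.0000e-04] [ 4.9370e-01 -1.1484e+00 -4.0000e-04]
```

{"api": "jog_arm", "payload": {
  "delta_pos": [
    [0.0333,-0.0065,0],
    [0.0333,-0.0065,0.03],
    [0.0333,-0.0065,0.07],
    [0.0333,-0.0065,0.1],
    [0.0333,-0.0065,0.1]
  ],
  "dr": [
    [0,0,0],
    [0,0,0],
    [0,0,0],
    [0,0,0],
    [0,0,0]
  ],
  "gripper": [0,0,0,0,0]
}}

```text
clock: 1.9
ee_pos: [0.4652, -0.3473, 0.2564]
tool_rot: [0.979, 0.202, -0.002, -0.002]
ft_force: [-0.6, -1.1, -0.1]
width: 0.0851
grip_force: 0.0
```

```bash
python3 w.py w2.png; python3 - <<'E'
from h import *
C,im=shot("wrist");print(rimfit(C,im,(.466,-.349),.225))
E
```

```text
[ 0.4663 -0.3477  0.2586] [ 0.9793  0.2023 -0.0011 -0.001 ] 1.95 [ 0.8   0.44 -0.31  1.6   0.14  1.13 -0.71]
(array([ 0.46692296, -0.34988138,  0.03078783]), np.float64(9.805515121001813e-05))
```

View pics/w2.png

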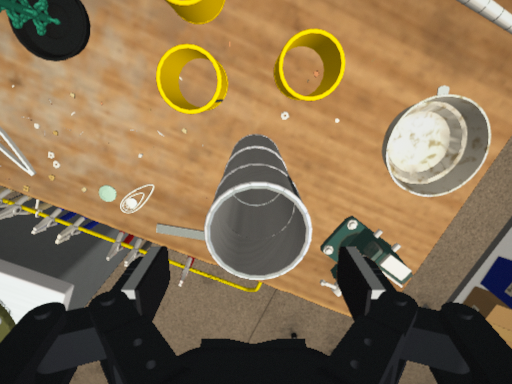

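Column centre is about 258, against a finger midpoint of about 251, so I need roughly 2 mm along tool y. The wrist fits agree at (0.467,-0.350). Now I'll descend and close.

{"api": "jog_arm", "payload": {
  "delta_pos": [
    [0,0.0025,0],
    [0,0.0025,0.02],
    [0,0.0025,0.04],
    [0,0.0025,0.06],
    [0,0.0025,0.063]
  ],
  "dr": [
    [0,0,0],
    [0,0,0],
    [0,0,0],
    [0,0,0],
    [0,0,0]
  ],
  "gripper": [0,0,0,0,0]
}}

```text
clock: 2.5
ee_pos: [0.468, -0.3493, 0.2089]
tool_rot: [0.979, 0.203, -0.0, -0.0]
ft_force: [0.4, 0.4, 0.7]
width: 0.0854
grip_force: 0.0
```

{"api": "jog_arm", "payload": {
  "delta_pos": [
    [0,0,0],
    [0,0,0],
    [0,0,0],
    [0,0,0],
    [0,0,0]
  ],
  "dr": [
    [0,0,0],
    [0,0,0],
    [0,0,0],
    [0,0,0],
    [0,0,0]
  ],
  "gripper": [0.1,0.15,0.2,0.25,0.3],
  "squeeze": 30
}}

```text
clock: 3.0
ee_pos: [0.4688, -0.3491, 0.2105]
tool_rot: [0.979, 0.203, 0.001, 0.001]
ft_force: [-2.0, 1.4, 6.6]
width: 0.0635
grip_force: 32.0
```

{"api": "jog_arm", "payload": {
  "delta_pos": [
    [0,0,0],
    [0,0,0],
    [0,0,0]
  ],
  "dr": [
    [0,0,0],
    [0,0,0],
    [0,0,0]
  ],
  "gripper": [0.5,0.5,0.5]
}}

```text
clock: 3.3
ee_pos: [0.4687, -0.3491, 0.2105]
tool_rot: [0.979, 0.203, 0.001, 0.001]
ft_force: [-1.1, 0.7, 6.0]
width: 0.0633
grip_force: 31.9
```

{"api": "jog_arm", "payload": {
  "delta_pos": [
    [0,0,-0.01],
    [0,0,-0.03],
    [0,0,-0.05],
    [0,0,-0.07],
    [0,-0.02,-0.08]
  ],
  "dr": [
    [0,0,0],
    [0,0,0],
    [0,0,0],
    [0,0,0],
    [0,0,0]
  ],
  "gripper": [0.5,0.5,0.5,0.5,0.5]
}}

```text
clock: 3.8
ee_pos: [0.4622, -0.3359, 0.2745]
tool_rot: [0.979, 0.202, 0.001, 0.001]
ft_force: [-0.4, -0.2, -1.9]
width: 0.0629
grip_force: 33.5
```

{"api": "jog_arm", "payload": {
  "delta_pos": [
    [0.01,-0.05,0],
    [0.025,-0.1,0],
    [0.037,-0.15,0],
    [0.05,-0.2,0],
    [0.065,-0.25,0]
  ],
  "dr": [
    [0,0,0],
    [0,0,0],
    [0,0,0],
    [0,0,0],
    [0,0,0]
  ],
  "gripper": [0.5,0.5,0.5,0.5,0.5]
}}

```text
clock: 4.3
ee_pos: [0.4286, -0.1279, 0.2733]
tool_rot: [0.979, 0.203, -0.0, 0.0]
ft_force: [1.0, 0.6, -1.1]
width: 0.0631
grip_force: 33.5
```

{"api": "jog_arm", "payload": {
  "delta_pos": [
    [0.01,-0.05,0],
    [0.025,-0.1,0],
    [0.037,-0.15,0],
    [0.05,-0.2,0],
    [0.065,-0.24,0]
  ],
  "dr": [
    [0,0,0],
    [0,0,0],
    [0,0,0],
    [0,0,0],
    [0,0,0]
  ],
  "gripper": [0.5,0.5,0.5,0.5,0.5]
}}

```text
clock: 4.8
ee_pos: [0.3994, 0.069, 0.2734]
tool_rot: [0.979, 0.204, -0.0, 0.0]
ft_force: [1.0, -0.3, -1.2]
width: 0.0632
grip_force: 33.5
```

```bash
python3 w.py w3.png
```

```text
[0.3994 0.0745 0.2739] [ 9.785e-01  2.063e-01  8.000e-04 -1.300e-03] 4.85 [ 0.23  0.16 -0.55  1.98  0.09  1.03 -1.52]
```

View pics/w3.png

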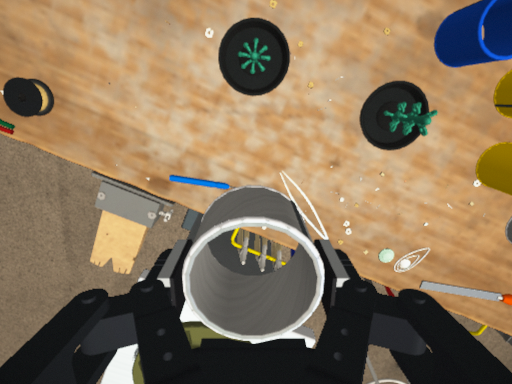

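The short base is at (254,56) and the tall base at (396,115). The held flask's rim is centred near (254,278).

```bash
cat >> h.py <<'E'
def base(C,im,p,w=45,z=.018):
    m=(im.max(2)<70).astype(np.uint8);M=np.zeros_like(m);y0,x0=max(p[1]-w,0),max(p[0]-w,0);M[y0:p[1]+w,x0:p[0]+w]=m[y0:p[1]+w,x0:p[0]+w]
    k,l,st,_=cv2.connectedComponentsWithStats(M);b=1+np.argmax(st[1:,4])
    cn=max(cv2.findContours((l==b).astype(np.uint8),cv2.RETR_EXTERNAL,cv2.CHAIN_APPROX_NONE)[0],key=len)
    h=cv2.convexHull(cn)[:,0];h=h[(h[:,1]>0)]
    return circ(unproj(C,h,z))
E
python3 - <<'E'
from h import *
C,im=shot("wrist");o=telemetry.get_obs()["ee_pos"]
print(base(C,im,(254,56)),base(C,im,(394,115)))
z=o[2]+.0145;g=unproj(C,(254,278),z)[0];print(o,rimfit(C,im,g[:2],z))
print(toolshift([1,0,0]),toolshift([0,1,0]))
E
```

```text
[0.51312048 0.11657431 0.04198048] [ 0.52169349 -0.07344201  0.04228473]
[0.39989339 0.07168989 0.27369433] (array([0.39767505, 0.07340151, 0.03093343]), np.float64(0.00019576847517329202))
[1.1431e+00 5.0570e-01 9.0000e-04] [ 0.5057 -1.1431  0.002 ]
```

{"api": "jog_arm", "payload": {
  "delta_pos": [
    [0,0,0.02],
    [0,0,0.04],
    [0,0,0.04],
    [0,0,0.04],
    [0,0,0.04]
  ],
  "dr": [
    [0,0,0],
    [0,0,0],
    [0,0,0],
    [0,0,0],
    [0,0,0]
  ],
  "gripper": [0.5,0.5,0.5,0.5,0.5]
}}

```text
clock: 5.4
ee_pos: [0.4017, 0.0667, 0.2419]
tool_rot: [0.979, 0.203, 0.0, 0.0]
ft_force: [-0.5, 0.2, -1.8]
width: 0.0632
grip_force: 33.8
```

```bash
python3 - <<'E'
from h import *
C,im=shot("wrist");o=telemetry.get_obs()["ee_pos"]
q=[tuple(int(v) for v in x) for x in proj(C,[(.513,.117,.015),(.521,-.073,.015)])];print(q)
print(base(C,im,q[0],50),base(C,im,q[1],50))
z=o[2]+.0145;s=rimfit(C,im,o[:2],z);print(o,s,s[0][:2]-o[:2])
T=np.array([.513,.117])-s[0][:2];print(T,toolshift([*T,0]),toolshift([1,0,0]))
E
```

```text
[(250, 55), (401, 118)]
[0.51306364 0.11654379 0.04208674] [ 0.52182106 -0.07366069  0.0423405 ]
[0.40177282 0.0666612  0.24196667] (array([0.39979212, 0.06579592, 0.0309856 ]), np.float64(0.0002572821294153371)) [-0.00198071 -0.00086528]
[0.11320788 0.05120408] [ 0.1553 -0.0025  0.0002] [1.1472 0.4965 0.0015]
```

{"api": "jog_arm", "payload": {
  "delta_pos": [
    [0.05,0,0],
    [0.1,-0.001,0],
    [0.145,-0.002,0],
    [0.155,-0.002,0.03],
    [0.155,-0.002,0.07]
  ],
  "dr": [
    [0,0,0],
    [0,0,0],
    [0,0,0],
    [0,0,0],
    [0,0,0]
  ],
  "gripper": [0.5,0.5,0.5,0.5,0.5]
}}

```text
clock: 5.95
ee_pos: [0.5175, 0.1188, 0.1859]
tool_rot: [0.979, 0.203, 0.002, -0.001]
ft_force: [0.7, -0.4, -2.5]
width: 0.0629
grip_force: 33.8
```

{"api": "jog_arm", "payload": {
  "delta_pos": [
    [0,0,0.03],
    [0,0,0.06],
    [0,0,0.09],
    [0,0,0.11],
    [0,0,0.11]
  ],
  "dr": [
    [0,0,0],
    [0,0,0],
    [0,0,0],
    [0,0,0],
    [0,0,0]
  ],
  "gripper": [0.5,0.5,0.5,0.5,0.5]
}}

```text
clock: 6.45
ee_pos: [0.5139, 0.1169, 0.0957]
tool_rot: [0.979, 0.203, -0.002, 0.0]
ft_force: [1.0, 0.2, -1.3]
width: 0.0632
grip_force: 33.8
```

```bash
python3 - <<'E'
from h import *
C,im=shot("wrist");o=telemetry.get_obs()["ee_pos"]
z=o[2]+.0145;s=rimfit(C,im,o[:2],z);print(o,s,toolshift([*(np.array([.513,.1165])-s[0][:2]),0]))
ims=[]
for n in("wrist","side"):
    C,im=shot(n);p=proj(C,[.513,.1165,.03])[0].astype(int) if n=="side" else np.array([256,200])
    k=60 if n=="side" else 180
    c=im[max(p[1]-k,0):p[1]+k,max(p[0]-k,0):p[0]+k];ims.append(cv2.resize(c,(400,400)))
cv2.imwrite("pics/p1.png",cv2.cvtColor(np.hstack(ims),cv2.COLOR_RGB2BGR))
E
```

```text
[0.51451692 0.11725582 0.09699344] (array([0.51319456, 0.11619537, 0.03055178]), np.float64(0.00019636525437448892)) [-0.0001 -0.0004  0.    ]
```

View pics/p1.png

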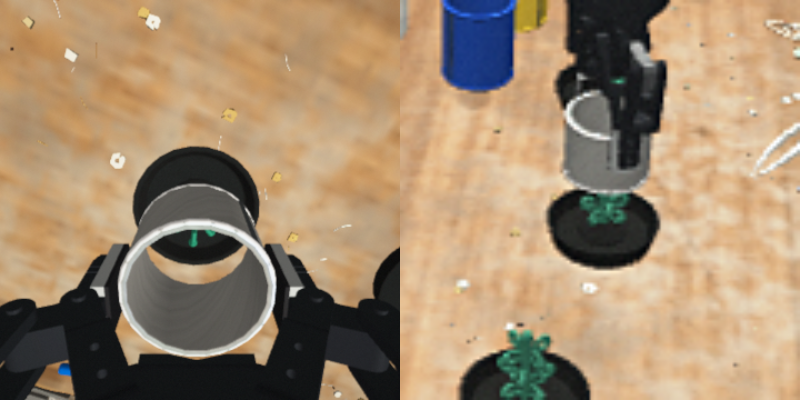

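The flask is centred over the short base: in the side crop its bottom sits right above the tree. Lowering gently.

{"api": "jog_arm", "payload": {
  "delta_pos": [
    [0,0,0.015],
    [0,0,0.03],
    [0,0,0.045],
    [0,0,0.058],
    [0,0,0.062]
  ],
  "dr": [
    [0,0,0],
    [0,0,0],
    [0,0,0],
    [0,0,0],
    [0,0,0]
  ],
  "gripper": [0.5,0.5,0.5,0.5,0.5]
}}

```text
clock: 7.1
ee_pos: [0.5138, 0.1173, 0.046]
tool_rot: [0.979, 0.203, -0.001, 0.0]
ft_force: [-0.1, -1.4, -1.2]
width: 0.0631
grip_force: 33.8
```

{"api": "jog_arm", "payload": {
  "delta_pos": [
    [0,0,0.002],
    [0,0,0.004],
    [0,0,0.005],
    [0,0,0.006]
  ],
  "dr": [
    [0,0,0],
    [0,0,0],
    [0,0,0],
    [0,0,0]
  ],
  "gripper": [0.5,0.5,0.5,0.5]
}}

```text
clock: 7.5
ee_pos: [0.5149, 0.1175, 0.0431]
tool_rot: [0.979, 0.203, 0.0, 0.0]
ft_force: [-0.5, 0.9, -1.9]
width: 0.0632
grip_force: 33.8
```

{"api": "jog_arm", "payload": {
  "delta_pos": [
    [0,0,0.001],
    [0,0,0.002],
    [0,0,0.003],
    [0,0,0.003]
  ],
  "dr": [
    [0,0,0],
    [0,0,0],
    [0,0,0],
    [0,0,0]
  ],
  "gripper": [0.5,0.5,0.5,0.5]
}}

```text
clock: 7.9
ee_pos: [0.5148, 0.1175, 0.0415]
tool_rot: [0.979, 0.203, 0.0, 0.0]
ft_force: [-3.2, -0.6, 10.5]
width: 0.0631
grip_force: 34.7
```

{"api": "jog_arm", "payload": {
  "delta_pos": [
    [0,0,0],
    [0,0,0],
    [0,0,0],
    [0,0,0],
    [0,0,0]
  ],
  "dr": [
    [0,0,0],
    [0,0,0],
    [0,0,0],
    [0,0,0],
    [0,0,0]
  ],
  "gripper": [0.2,0.1,0,0,0]
}}

```text
clock: 8.4
ee_pos: [0.5146, 0.1174, 0.0403]
tool_rot: [0.979, 0.203, -0.0, -0.0]
ft_force: [-0.6, -0.2, 0.2]
width: 0.0853
grip_force: 0.0
```

{"api": "jog_arm", "payload": {
  "delta_pos": [
    [0,0,-0.02],
    [0,0,-0.06],
    [0,0,-0.11],
    [0,0,-0.17],
    [0,0,-0.22]
  ],
  "dr": [
    [0,0,0],
    [0,0,0],
    [0,0,0],
    [0,0,0],
    [0,0,0]
  ],
  "gripper": [0,0,0,0,0]
}}

```text
clock: 8.9
ee_pos: [0.5145, 0.1176, 0.2187]
tool_rot: [0.979, 0.203, 0.0, -0.0]
ft_force: [0.5, -0.1, -0.1]
width: 0.0853
grip_force: 0.0
```

{"api": "jog_arm", "payload": {
  "delta_pos": [
    [0,0,-0.03],
    [0,0,-0.06],
    [0,0,-0.06],
    [0,0,-0.06]
  ],
  "dr": [
    [0,0,0],
    [0,0,0],
    [0,0,0],
    [0,0,0]
  ],
  "gripper": [0,0,0,0]
}}

```text
clock: 9.3
ee_pos: [0.5146, 0.1173, 0.2645]
tool_rot: [0.979, 0.203, 0.0, 0.0]
ft_force: [-0.3, -0.1, 0.1]
width: 0.0853
grip_force: 0.0
```

```bash
cat > w.py <<'E'
from h import *
import sys
C,im=shot("wrist");a=cv2.resize(im,(400,300));C2,s=shot("side")
x,y=[int(v) for v in sys.argv[2:4]]
b=cv2.resize(s[y-60:y+60,x-80:x+80],(400,300))
cv2.imwrite("pics/"+sys.argv[1],cv2.cvtColor(np.hstack([a,b]),cv2.COLOR_RGB2BGR))
o=telemetry.get_obs();print(np.round(o["ee_pos"],4),np.round(o["tool_rot"],4),o["clock"],o["joints"].round(2))
for t in sys.argv[4:]:
    X,Y,z=[float(v) for v in t.split(",")];print(rimfit(C,im,(X,Y),z))
E
python3 w.py p2.png 280 240 .513,.1165,.056
python3 -c "
from h import *
C,im=shot('wrist');print(proj(C,[[.55,.312,.015],[.5218,-.0737,.015]]))"
```

```text
[0.5141 0.1171 0.2633] [ 9.792e-01  2.030e-01 -9.000e-04  1.000e-04] 9.4 [ 0.11  0.37 -0.54  1.73  0.21  1.1  -1.66]
(array([0.51290251, 0.11604421, 0.03067955]), np.float64(0.0003602794101288248))
[[113.69621529  68.44561526]
 [381.94304748 209.04739091]]
```

View pics/p2.png

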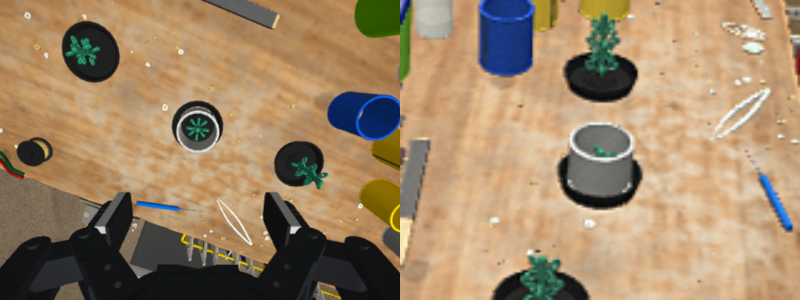

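The short flask is seated around its tree, in the wrist view at (198,128) of the half-size picture. Next I'll measure the other bases from here.

```bash
python3 - <<'E'
from h import *
C,im=shot("wrist")
print(base(C,im,(114,68),52),base(C,im,(382,209),52))
o=telemetry.get_obs()["ee_pos"];print(toolshift(np.array([.4677,-.349,.27])-o))
E
```

```text
[0.55344303 0.30968151 0.04224833] [ 0.52231416 -0.07288554  0.04250252]
[-0.2849  0.5117 -0.0081]
```

{"api": "jog_arm", "payload": {
  "delta_pos": [
    [-0.03,0.053,-0.008],
    [-0.06,0.107,-0.008],
    [-0.09,0.16,-0.008],
    [-0.12,0.215,-0.008],
    [-0.15,0.27,-0.008]
  ],
  "dr": [
    [0,0,0],
    [0,0,0],
    [0,0,0],
    [0,0,0],
    [0,0,0]
  ],
  "gripper": [0,0,0,0,0]
}}

```text
clock: 10.0
ee_pos: [0.4897, -0.13, 0.2702]
tool_rot: [0.979, 0.203, -0.0, -0.0]
ft_force: [1.1, -0.6, 0.4]
width: 0.0856
grip_force: 0.0
```

{"api": "jog_arm", "payload": {
  "delta_pos": [
    [-0.03,0.053,0],
    [-0.06,0.107,0],
    [-0.09,0.16,0],
    [-0.12,0.215,0],
    [-0.135,0.242,0]
  ],
  "dr": [
    [0,0,0],
    [0,0,0],
    [0,0,0],
    [0,0,0],
    [0,0,0]
  ],
  "gripper": [0,0,0,0,0]
}}

```text
clock: 10.5
ee_pos: [0.4661, -0.354, 0.2693]
tool_rot: [0.98, 0.2, -0.001, 0.0]
ft_force: [-0.6, -0.6, -0.1]
width: 0.0855
grip_force: 0.0
```

{"api": "jog_arm", "payload": {
  "delta_pos": [
    [0,0,0.01],
    [0,0,0.02],
    [0,0,0.02],
    [0,0,0.02]
  ],
  "dr": [
    [0,0,0],
    [0,0,0],
    [0,0,0],
    [0,0,0]
  ],
  "gripper": [0,0,0,0]
}}

```text
clock: 10.9
ee_pos: [0.4687, -0.3471, 0.2545]
tool_rot: [0.979, 0.204, -0.0, -0.001]
ft_force: [-0.6, -0.2, 0.9]
width: 0.0855
grip_force: 0.0
```

```bash
python3 w.py p3.png 300 150 .467,-.350,.175; python3 -c "
from h import *
o=telemetry.get_obs()['ee_pos'];print(toolshift(np.array([.4677,-.349,.16])-o))"
```

```text
[ 0.4688 -0.3477  0.2552] [9.790e-01 2.039e-01 2.000e-04 1.000e-04] 11.0 [ 0.86  0.45 -0.4   1.6   0.19  1.13 -0.75]
(array([ 0.46601199, -0.34956381,  0.03077469]), np.float64(8.305922604066006e-05))
[-0.002   0.0009  0.119 ]
```

{"api": "jog_arm", "payload": {
  "delta_pos": [
    [-0.0027,0.0006,0.03],
    [-0.0027,0.0006,0.06],
    [-0.0027,0.0006,0.08],
    [-0.0027,0.0006,0.1],
    [-0.0027,0.0006,0.119]
  ],
  "dr": [
    [0,0,0],
    [0,0,0],
    [0,0,0],
    [0,0,0],
    [0,0,0]
  ],
  "gripper": [0,0,0,0,0]
}}

```text
clock: 11.5
ee_pos: [0.4669, -0.3496, 0.1595]
tool_rot: [0.979, 0.203, 0.0, 0.0]
ft_force: [-0.7, 0.1, -0.2]
width: 0.0853
grip_force: 0.0
```

{"api": "jog_arm", "payload": {
  "delta_pos": [
    [0,0,0],
    [0,0,0],
    [0,0,0],
    [0,0,0],
    [0,0,0]
  ],
  "dr": [
    [0,0,0],
    [0,0,0],
    [0,0,0],
    [0,0,0],
    [0,0,0]
  ],
  "gripper": [0,0.12,0.17,0.23,0.3],
  "squeeze": 35
}}

```text
clock: 12.0
ee_pos: [0.4669, -0.3499, 0.1608]
tool_rot: [0.979, 0.203, 0.0, 0.0]
ft_force: [-1.3, 1.6, 5.0]
width: 0.0617
grip_force: 37.4
```

{"api": "jog_arm", "payload": {
  "delta_pos": [
    [0,0,0],
    [0,0,0],
    [0,0,0]
  ],
  "dr": [
    [0,0,0],
    [0,0,0],
    [0,0,0]
  ],
  "gripper": [0.5,0.5,0.5]
}}

```text
clock: 12.3
ee_pos: [0.4669, -0.35, 0.1608]
tool_rot: [0.979, 0.203, 0.0, 0.0]
ft_force: [-1.2, 1.5, 7.0]
width: 0.0616
grip_force: 37.5
```

{"api": "jog_arm", "payload": {
  "delta_pos": [
    [0,0,-0.01],
    [0,0,-0.03],
    [0,0,-0.06],
    [0,0,-0.09],
    [0,0,-0.12]
  ],
  "dr": [
    [0,0,0],
    [0,0,0],
    [0,0,0],
    [0,0,0],
    [0,0,0]
  ],
  "gripper": [0.5,0.5,0.5,0.5,0.5]
}}

```text
clock: 12.8
ee_pos: [0.466, -0.35, 0.2566]
tool_rot: [0.979, 0.203, -0.0, -0.0]
ft_force: [-0.5, -0.7, -3.9]
width: 0.0617
grip_force: 39.6
```

{"api": "jog_arm", "payload": {
  "delta_pos": [
    [0.015,-0.04,-0.01],
    [0.034,-0.09,-0.01],
    [0.053,-0.14,-0.01],
    [0.072,-0.19,-0.01],
    [0.09,-0.24,-0.01]
  ],
  "dr": [
    [0,0,0],
    [0,0,0],
    [0,0,0],
    [0,0,0],
    [0,0,0]
  ],
  "gripper": [0.5,0.5,0.5,0.5,0.5]
}}

```text
clock: 13.3
ee_pos: [0.4556, -0.1437, 0.2639]
tool_rot: [0.979, 0.203, -0.0, 0.0]
ft_force: [0.8, 1.0, -3.9]
width: 0.0619
grip_force: 39.8
```

{"api": "jog_arm", "payload": {
  "delta_pos": [
    [0.02,-0.05,0],
    [0.04,-0.1,0],
    [0.06,-0.15,0],
    [0.08,-0.2,0],
    [0.1,-0.25,0]
  ],
  "dr": [
    [0,0,0],
    [0,0,0],
    [0,0,0],
    [0,0,0],
    [0,0,0]
  ],
  "gripper": [0.5,0.5,0.5,0.5,0.5]
}}

```text
clock: 13.8
ee_pos: [0.4496, 0.0715, 0.264]
tool_rot: [0.979, 0.203, 0.0, 0.0]
ft_force: [1.3, 0.7, -3.3]
width: 0.0618
grip_force: 39.8
```

{"api": "jog_arm", "payload": {
  "delta_pos": [
    [0.02,-0.05,0],
    [0.04,-0.1,0],
    [0.06,-0.15,0],
    [0.08,-0.2,0],
    [0.085,-0.22,0]
  ],
  "dr": [
    [0,0,0],
    [0,0,0],
    [0,0,0],
    [0,0,0],
    [0,0,0]
  ],
  "gripper": [0.5,0.5,0.5,0.5,0.5]
}}

```text
clock: 14.3
ee_pos: [0.4414, 0.2633, 0.2641]
tool_rot: [0.979, 0.205, 0.0, -0.001]
ft_force: [-0.8, -0.1, -3.8]
width: 0.0619
grip_force: 40.1
```

{"api": "jog_arm", "payload": {
  "delta_pos": [
    [0,0,0],
    [0,0,0],
    [0,0,0]
  ],
  "dr": [
    [0,0,0],
    [0,0,0],
    [0,0,0]
  ],
  "gripper": [0.5,0.5,0.5]
}}

```text
clock: 14.6
ee_pos: [0.4429, 0.2569, 0.2635]
tool_rot: [0.979, 0.202, -0.0, 0.001]
ft_force: [0.6, 0.1, -3.0]
width: 0.0614
grip_force: 40.1
```

```bash
cat > pl.py <<'E'
from h import *
import sys
B=np.array([float(v) for v in sys.argv[1].split(",")]);up=float(sys.argv[2])
C,im=shot("wrist");o=telemetry.get_obs()["ee_pos"]
q=tuple(int(v) for v in proj(C,[*B,.015])[0]);b=base(C,im,q,50);print("base",q,b)
s=rimfit(C,im,o[:2],o[2]+up);print(o,"flask",s)
print("to base by new",toolshift([*(b[:2]-s[0][:2]),0]),"by old",toolshift([*(B-s[0][:2]),0]))
E
python3 pl.py .5534,.3097 .0142; python3 w.py p4.png 257 290
```

```text
base (248, 57) [0.55318569 0.31001516 0.04199783]
[0.44297899 0.25696315 0.26360767] flask (array([0.44276777, 0.25655397, 0.03076526]), np.float64(8.318916188585455e-05))
to base by new [ 1.532e-01 -6.800e-03 -1.000e-04] by old [ 1.533e-01 -6.300e-03 -1.000e-04]
[0.443  0.2573 0.2637] [9.794e-01 2.019e-01 0.000e+00 3.000e-04] 14.75 [-0.13  0.36 -0.62  1.76  0.23  1.09 -1.99]
```

View pics/p4.png

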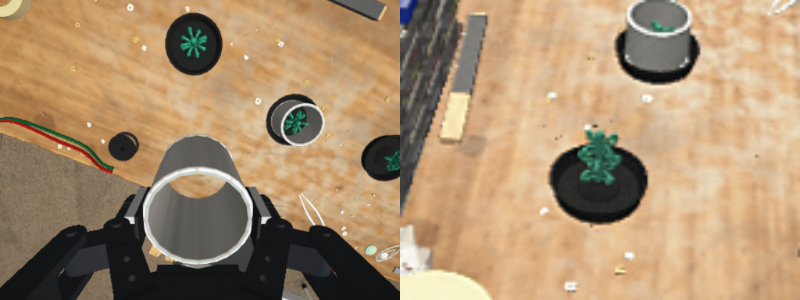

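The wrist view shows the middle base at (194,43) in half-size, and the flask is held straight.

{"api": "jog_arm", "payload": {
  "delta_pos": [
    [0.05,-0.002,0],
    [0.1,-0.004,0],
    [0.145,-0.0065,0],
    [0.153,-0.0065,0.02],
    [0.153,-0.0065,0.04]
  ],
  "dr": [
    [0,0,0],
    [0,0,0],
    [0,0,0],
    [0,0,0],
    [0,0,0]
  ],
  "gripper": [0.5,0.5,0.5,0.5,0.5]
}}

```text
clock: 15.25
ee_pos: [0.5541, 0.3117, 0.2304]
tool_rot: [0.979, 0.202, -0.0, -0.0]
ft_force: [-0.4, 0.0, -4.0]
width: 0.0618
grip_force: 40.2
```

{"api": "jog_arm", "payload": {
  "delta_pos": [
    [0,0,0.03],
    [0,0,0.06],
    [0,0,0.09],
    [0,0,0.1],
    [0,0,0.1]
  ],
  "dr": [
    [0,0,0],
    [0,0,0],
    [0,0,0],
    [0,0,0],
    [0,0,0]
  ],
  "gripper": [0.5,0.5,0.5,0.5,0.5]
}}

```text
clock: 15.75
ee_pos: [0.5522, 0.3108, 0.1504]
tool_rot: [0.979, 0.203, -0.001, 0.001]
ft_force: [-0.4, 0.0, -3.3]
width: 0.0622
grip_force: 40.1
```

```bash
python3 - <<'E'
from h import *
C,im=shot("wrist");ob=telemetry.get_obs();o=ob["ee_pos"];s=rimfit(C,im,o[:2],o[2]+.0142);print(o,ob["tool_rot"],s,toolshift([*(np.array([.5533,.3098])-s[0][:2]),0]))
E
```

```text
[0.55279221 0.31155987 0.1517411 ] [ 9.79234589e-01  2.02730182e-01 -2.98431581e-04  5.65063368e-05] (array([0.55286938, 0.31069324, 0.0305461 ]), np.float64(0.0001801062478057787)) [ 0.0001  0.0012 -0.    ]
```

{"api": "jog_arm", "payload": {
  "delta_pos": [
    [0,0.001,0.015],
    [0,0.001,0.03],
    [0,0.001,0.045],
    [0,0.001,0.06],
    [0,0.001,0.075]
  ],
  "dr": [
    [0,0,0],
    [0,0,0],
    [0,0,0],
    [0,0,0],
    [0,0,0]
  ],
  "gripper": [0.5,0.5,0.5,0.5,0.5]
}}

```text
clock: 16.3
ee_pos: [0.553, 0.3111, 0.0904]
tool_rot: [0.979, 0.203, -0.0, 0.0]
ft_force: [-0.6, 0.1, -4.3]
width: 0.0617
grip_force: 40.3
```

{"api": "jog_arm", "payload": {
  "delta_pos": [
    [0,0,0.01],
    [0,0,0.018],
    [0,0,0.022],
    [0,0,0.025],
    [0,0,0.026]
  ],
  "dr": [
    [0,0,0],
    [0,0,0],
    [0,0,0],
    [0,0,0],
    [0,0,0]
  ],
  "gripper": [0.5,0.5,0.5,0.5,0.5]
}}

```text
clock: 16.8
ee_pos: [0.5533, 0.3113, 0.0709]
tool_rot: [0.979, 0.203, 0.0, -0.0]
ft_force: [0.2, -0.1, -4.0]
width: 0.0618
grip_force: 40.2
```

{"api": "jog_arm", "payload": {
  "delta_pos": [
    [0,0,0.001],
    [0,0,0.002],
    [0,0,0.003],
    [0,0,0.0045],
    [0,0,0.0055]
  ],
  "dr": [
    [0,0,0],
    [0,0,0],
    [0,0,0],
    [0,0,0],
    [0,0,0]
  ],
  "gripper": [0.5,0.5,0.5,0.5,0.5]
}}

```text
clock: 17.3
ee_pos: [0.5533, 0.3113, 0.0669]
tool_rot: [0.979, 0.203, 0.0, -0.0]
ft_force: [-2.4, 0.0, 5.5]
width: 0.0619
grip_force: 41.0
```

Contact at the expected height (0.0669, expected 0.0668). Releasing and retreating.

{"api": "jog_arm", "payload": {
  "delta_pos": [
    [0,0,0.0005],
    [0,0,0.0005],
    [0,0,0.0005],
    [0,0,0.0005],
    [0,0,0.0005]
  ],
  "dr": [
    [0,0,0],
    [0,0,0],
    [0,0,0],
    [0,0,0],
    [0,0,0]
  ],
  "gripper": [0.2,0.1,0,0,0]
}}

```text
clock: 17.8
ee_pos: [0.5532, 0.3113, 0.0661]
tool_rot: [0.979, 0.203, 0.0, -0.0]
ft_force: [0.1, 0.3, -1.5]
width: 0.085
grip_force: 0.0
```

{"api": "jog_arm", "payload": {
  "delta_pos": [
    [0,0,-0.02],
    [0,0,-0.06],
    [0,0,-0.11],
    [0,0,-0.17],
    [0,0,-0.21]
  ],
  "dr": [
    [0,0,0],
    [0,0,0],
    [0,0,0],
    [0,0,0],
    [0,0,0]
  ],
  "gripper": [0,0,0,0,0]
}}

```text
clock: 18.3
ee_pos: [0.5535, 0.3119, 0.2375]
tool_rot: [0.979, 0.203, 0.001, -0.001]
ft_force: [1.1, 0.7, -0.5]
width: 0.0855
grip_force: 0.0
```

{"api": "jog_arm", "payload": {
  "delta_pos": [
    [0,0,-0.02],
    [0,0,-0.03],
    [0,0,-0.03]
  ],
  "dr": [
    [0,0,0],
    [0,0,0],
    [0,0,0]
  ],
  "gripper": [0,0,0]
}}

```text
clock: 18.6
ee_pos: [0.5533, 0.3114, 0.2587]
tool_rot: [0.979, 0.203, 0.001, -0.0]
ft_force: [1.4, -0.2, -0.6]
width: 0.0854
grip_force: 0.0
```

```bash
python3 w.py p5.png 260 280 .5533,.3098,.081;  python3 -c "
from h import *
o=telemetry.get_obs()['ee_pos'];print(toolshift(np.array([.467,-.350,.2])-o))"
```

```text
[0.5528 0.3108 0.2568] [ 9.792e-01  2.030e-01 -8.000e-04  4.000e-04] 18.7 [-0.21  0.56 -0.58  1.46  0.32  1.23 -2.  ]
(array([0.55266794, 0.31096838, 0.03077086]), np.float64(7.392377392158138e-05))
[-0.4267  0.7153  0.072 ]
```

View pics/p5.png

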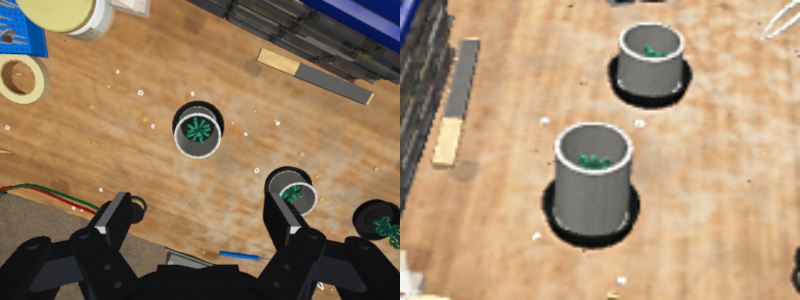

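Both flasks are seated: the middle one around its tree at (595,185) in the crop, and the short one behind it. On to the tall flask.

{"api": "jog_arm", "payload": {
  "delta_pos": [
    [-0.03,0.05,0],
    [-0.06,0.1,0],
    [-0.09,0.15,0],
    [-0.12,0.2,0],
    [-0.15,0.25,0]
  ],
  "dr": [
    [0,0,0],
    [0,0,0],
    [0,0,0],
    [0,0,0],
    [0,0,0]
  ],
  "gripper": [0,0,0,0,0]
}}

```text
clock: 19.2
ee_pos: [0.5214, 0.0779, 0.2565]
tool_rot: [0.979, 0.203, -0.001, -0.0]
ft_force: [1.6, -0.7, 0.6]
width: 0.0855
grip_force: 0.0
```

{"api": "jog_arm", "payload": {
  "delta_pos": [
    [-0.03,0.05,0],
    [-0.06,0.1,0],
    [-0.09,0.15,0],
    [-0.12,0.2,0],
    [-0.15,0.25,0]
  ],
  "dr": [
    [0,0,0],
    [0,0,0],
    [0,0,0],
    [0,0,0],
    [0,0,0]
  ],
  "gripper": [0,0,0,0,0]
}}

```text
clock: 19.7
ee_pos: [0.4907, -0.153, 0.2567]
tool_rot: [0.979, 0.203, -0.001, -0.001]
ft_force: [1.0, -0.4, -0.0]
width: 0.0854
grip_force: 0.0
```

{"api": "jog_arm", "payload": {
  "delta_pos": [
    [-0.03,0.05,0],
    [-0.06,0.1,0],
    [-0.09,0.15,0],
    [-0.12,0.2,0.03],
    [-0.1267,0.2153,0.06]
  ],
  "dr": [
    [0,0,0],
    [0,0,0],
    [0,0,0],
    [0,0,0],
    [0,0,0]
  ],
  "gripper": [0,0,0,0,0]
}}

```text
clock: 20.2
ee_pos: [0.4648, -0.3554, 0.208]
tool_rot: [0.98, 0.2, -0.001, 0.001]
ft_force: [-0.1, -0.4, 0.4]
width: 0.0858
grip_force: 0.0
```

{"api": "jog_arm", "payload": {
  "delta_pos": [
    [0,0,0.01],
    [0,0,0.01],
    [0,0,0.01]
  ],
  "dr": [
    [0,0,0],
    [0,0,0],
    [0,0,0]
  ],
  "gripper": [0,0,0]
}}

```text
clock: 20.5
ee_pos: [0.4682, -0.3477, 0.2023]
tool_rot: [0.979, 0.204, 0.0, -0.001]
ft_force: [0.7, 0.0, 0.7]
width: 0.0855
grip_force: 0.0
```

```bash
python3 w.py p6.png 300 150 .467,-.350,.1; python3 -c "
from h import *
o=telemetry.get_obs()['ee_pos'];print(toolshift(np.array([.467,-.350,.085])-o))"
```

```text
[ 0.4685 -0.3481  0.2032] [9.789e-01 2.042e-01 7.000e-04 4.000e-04] 20.6 [ 0.91  0.51 -0.49  1.68  0.27  1.02 -0.83]
(array([ 0.46678531, -0.34914965,  0.03080811]), np.float64(0.0001226660336212139))
[-0.0029  0.0012  0.1478]
```

View pics/p6.png

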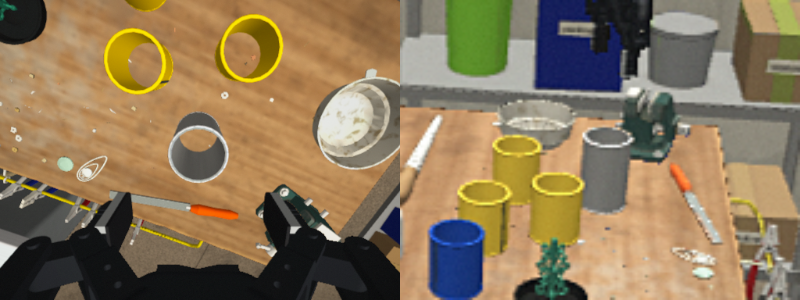

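The tall flask stands alone at (198,148) half-size. The vice at (290,210) stays outside the finger line, the yellow cups are clear, and the bottom of the stack hasn't shifted.

{"api": "jog_arm", "payload": {
  "delta_pos": [
    [-0.0025,0.0008,0.03],
    [-0.0025,0.0008,0.06],
    [-0.0025,0.0008,0.09],
    [-0.0025,0.0008,0.12],
    [-0.0025,0.0008,0.14]
  ],
  "dr": [
    [0,0,0],
    [0,0,0],
    [0,0,0],
    [0,0,0],
    [0,0,0]
  ],
  "gripper": [0,0,0,0,0]
}}

```text
clock: 21.1
ee_pos: [0.4663, -0.35, 0.0898]
tool_rot: [0.979, 0.204, 0.0, 0.0]
ft_force: [0.6, 0.2, -0.1]
width: 0.0856
grip_force: 0.0
```

{"api": "jog_arm", "payload": {
  "delta_pos": [
    [0,0,0.007],
    [0,0,0.007],
    [0,0,0.007],
    [0,0,0.007],
    [0,0,0.007]
  ],
  "dr": [
    [0,0,0],
    [0,0,0],
    [0,0,0],
    [0,0,0],
    [0,0,0]
  ],
  "gripper": [0,0.12,0.17,0.23,0.3],
  "squeeze": 40
}}

```text
clock: 21.6
ee_pos: [0.4663, -0.3502, 0.086]
tool_rot: [0.979, 0.203, 0.0, 0.0]
ft_force: [-1.9, 3.5, 7.7]
width: 0.0628
grip_force: 42.1
```

{"api": "jog_arm", "payload": {
  "delta_pos": [
    [0,0,0],
    [0,0,0],
    [0,0,0]
  ],
  "dr": [
    [0,0,0],
    [0,0,0],
    [0,0,0]
  ],
  "gripper": [0.5,0.5,0.5]
}}

```text
clock: 21.9
ee_pos: [0.4662, -0.3502, 0.086]
tool_rot: [0.979, 0.203, 0.0, 0.0]
ft_force: [-2.0, 4.4, 7.7]
width: 0.0626
grip_force: 42.2
```

{"api": "jog_arm", "payload": {
  "delta_pos": [
    [0,0,-0.01],
    [0,0,-0.03],
    [0,0,-0.07],
    [0,0,-0.12],
    [0,0,-0.17]
  ],
  "dr": [
    [0,0,0],
    [0,0,0],
    [0,0,0],
    [0,0,0],
    [0,0,0]
  ],
  "gripper": [0.5,0.5,0.5,0.5,0.5]
}}

```text
clock: 22.4
ee_pos: [0.465, -0.3508, 0.2217]
tool_rot: [0.979, 0.203, -0.0, -0.001]
ft_force: [0.8, -1.9, -6.3]
width: 0.0625
grip_force: 46.3
```

{"api": "jog_arm", "payload": {
  "delta_pos": [
    [0,-0.01,-0.04],
    [0.01,-0.05,-0.05],
    [0.02,-0.1,-0.05],
    [0.03,-0.15,-0.05],
    [0.04,-0.2,-0.05]
  ],
  "dr": [
    [0,0,0],
    [0,0,0],
    [0,0,0],
    [0,0,0],
    [0,0,0]
  ],
  "gripper": [0.5,0.5,0.5,0.5,0.5]
}}

```text
clock: 22.9
ee_pos: [0.4306, -0.19, 0.2607]
tool_rot: [0.979, 0.203, -0.0, 0.0]
ft_force: [0.8, 1.1, -5.6]
width: 0.0628
grip_force: 46.3
```

{"api": "jog_arm", "payload": {
  "delta_pos": [
    [0.006,-0.045,0],
    [0.012,-0.09,0],
    [0.012,-0.09,0],
    [0.012,-0.09,0],
    [0.012,-0.09,0]
  ],
  "dr": [
    [0,0,0],
    [0,0,0],
    [0,0,0],
    [0,0,0],
    [0,0,0]
  ],
  "gripper": [0.5,0.5,0.5,0.5,0.5]
}}

```text
clock: 23.4
ee_pos: [0.4118, -0.1224, 0.2606]
tool_rot: [0.979, 0.202, 0.0, 0.0]
ft_force: [1.2, -0.9, -4.9]
width: 0.0622
grip_force: 46.5
```

```bash
python3 pl.py .522,-.0733 .014; python3 w.py p7.png 281 200
```

```text
base (250, 59) [ 0.52207539 -0.07416309  0.04208227]
[ 0.4118499  -0.12257739  0.2604969 ] flask (array([ 0.41285614, -0.12221899,  0.03090525]), np.float64(0.00021298326371342255))
to base by new [ 0.1492 -0.0011 -0.    ] by old [ 0.1495 -0.0021 -0.    ]
[ 0.4118 -0.1224  0.2603] [ 9.794e-01  2.022e-01 -1.000e-04 -1.000e-04] 23.55 [ 0.72  0.22 -0.6   1.95  0.14  1.01 -1.11]
```

View pics/p7.png

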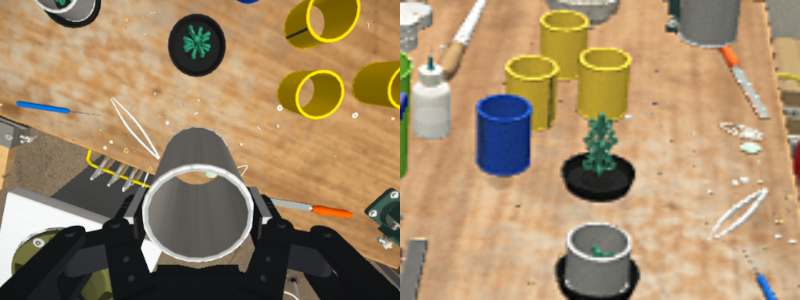

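The wrist view shows the tall base at (197,44) half-size with its four-tier tree. The flask is straight and the cups are clear.

{"api": "jog_arm", "payload": {
  "delta_pos": [
    [0.05,0,0],
    [0.1,-0.001,0],
    [0.142,-0.0015,0],
    [0.1493,-0.0015,0],
    [0.1493,-0.0015,0.02]
  ],
  "dr": [
    [0,0,0],
    [0,0,0],
    [0,0,0],
    [0,0,0],
    [0,0,0]
  ],
  "gripper": [0.5,0.5,0.5,0.5,0.5]
}}

```text
clock: 24.05
ee_pos: [0.5232, -0.0724, 0.2451]
tool_rot: [0.979, 0.203, 0.002, -0.0]
ft_force: [0.4, 0.6, -5.1]
width: 0.0624
grip_force: 45.3
```

{"api": "jog_arm", "payload": {
  "delta_pos": [
    [0,0,0.02],
    [0,0,0.04],
    [0,0,0.05],
    [0,0,0.05],
    [0,0,0.05]
  ],
  "dr": [
    [0,0,0],
    [0,0,0],
    [0,0,0],
    [0,0,0],
    [0,0,0]
  ],
  "gripper": [0.5,0.5,0.5,0.5,0.5]
}}

```text
clock: 24.55
ee_pos: [0.521, -0.0732, 0.2048]
tool_rot: [0.979, 0.203, 0.0, -0.0]
ft_force: [-0.1, -0.5, -3.8]
width: 0.0629
grip_force: 45.6
```

```bash
python3 - <<'E'
from h import *
C,im=shot("wrist");ob=telemetry.get_obs();o=ob["ee_pos"];s=rimfit(C,im,o[:2],o[2]+.014);print(o,ob["tool_rot"],s,toolshift([*(np.array([.522,-.0738])-s[0][:2]),0]))
E
```

```text
[ 0.52127818 -0.07314519  0.20510634] [9.79230229e-01 2.02750824e-01 4.95263754e-04 1.26030324e-04] (array([ 0.52234563, -0.07308803,  0.03090702]), np.float64(0.00018884358538927802)) [-0.0007  0.0006 -0.    ]
```

{"api": "jog_arm", "payload": {
  "delta_pos": [
    [-0.0005,0.0005,0.015],
    [-0.0005,0.0005,0.03],
    [-0.0005,0.0005,0.045],
    [-0.0005,0.0005,0.06],
    [-0.0005,0.0005,0.075]
  ],
  "dr": [
    [0,0,0],
    [0,0,0],
    [0,0,0],
    [0,0,0],
    [0,0,0]
  ],
  "gripper": [0.5,0.5,0.5,0.5,0.5]
}}

```text
clock: 25.1
ee_pos: [0.5204, -0.0734, 0.1431]
tool_rot: [0.979, 0.203, -0.0, -0.0]
ft_force: [-0.5, -0.0, -6.2]
width: 0.0626
grip_force: 45.6
```

{"api": "jog_arm", "payload": {
  "delta_pos": [
    [0,0,0.015],
    [0,0,0.03],
    [0,0,0.045],
    [0,0,0.055],
    [0,0,0.059]
  ],
  "dr": [
    [0,0,0],
    [0,0,0],
    [0,0,0],
    [0,0,0],
    [0,0,0]
  ],
  "gripper": [0.5,0.5,0.5,0.5,0.5]
}}

```text
clock: 25.6
ee_pos: [0.5203, -0.0734, 0.0962]
tool_rot: [0.979, 0.203, -0.001, -0.0]
ft_force: [-0.3, -0.7, -5.0]
width: 0.0626
grip_force: 45.6
```

{"api": "jog_arm", "payload": {
  "delta_pos": [
    [0,0,0.001],
    [0,0,0.002],
    [0,0,0.0025],
    [0,0,0.003],
    [0,0,0.003]
  ],
  "dr": [
    [0,0,0],
    [0,0,0],
    [0,0,0],
    [0,0,0],
    [0,0,0]
  ],
  "gripper": [0.5,0.5,0.5,0.5,0.5]
}}

```text
clock: 26.1
ee_pos: [0.5208, -0.0735, 0.0951]
tool_rot: [0.979, 0.203, 0.0, 0.0]
ft_force: [-0.2, 0.3, -6.1]
width: 0.0627
grip_force: 45.6
```

{"api": "jog_arm", "payload": {
  "delta_pos": [
    [0,0,0.001],
    [0,0,0.002],
    [0,0,0.003],
    [0,0,0.004],
    [0,0,0.0045]
  ],
  "dr": [
    [0,0,0],
    [0,0,0],
    [0,0,0],
    [0,0,0],
    [0,0,0]
  ],
  "gripper": [0.5,0.5,0.5,0.5,0.5]
}}

```text
clock: 26.6
ee_pos: [0.5208, -0.0733, 0.0921]
tool_rot: [0.979, 0.203, 0.0, 0.0]
ft_force: [-3.3, 0.5, 9.5]
width: 0.0626
grip_force: 46.7
```

Seated at 0.0921, expected 0.092. Releasing.

{"api": "jog_arm", "payload": {
  "delta_pos": [
    [0,0,0],
    [0,0,0],
    [0,0,0],
    [0,0,0],
    [0,0,0]
  ],
  "dr": [
    [0,0,0],
    [0,0,0],
    [0,0,0],
    [0,0,0],
    [0,0,0]
  ],
  "gripper": [0.2,0.1,0,0,0]
}}

```text
clock: 27.1
ee_pos: [0.5207, -0.0735, 0.0912]
tool_rot: [0.979, 0.203, 0.0, -0.0]
ft_force: [-0.0, -0.3, 0.2]
width: 0.0857
grip_force: 0.0
```

{"api": "jog_arm", "payload": {
  "delta_pos": [
    [0,0,-0.02],
    [0,0,-0.06],
    [0,0,-0.11],
    [0,0,-0.16],
    [0,0,-0.2]
  ],
  "dr": [
    [0,0,0],
    [0,0,0],
    [0,0,0],
    [0,0,0],
    [0,0,0]
  ],
  "gripper": [0,0,0,0,0]
}}

```text
clock: 27.6
ee_pos: [0.5209, -0.0732, 0.2535]
tool_rot: [0.979, 0.203, 0.001, 0.0]
ft_force: [-0.6, -0.8, -0.6]
width: 0.0853
grip_force: 0.0
```

{"api": "jog_arm", "payload": {
  "delta_pos": [
    [0,0,-0.02],
    [0,0,-0.04],
    [0,0,-0.04],
    [0,0,-0.04]
  ],
  "dr": [
    [0,0,0],
    [0,0,0],
    [0,0,0],
    [0,0,0]
  ],
  "gripper": [0,0,0,0]
}}

```text
clock: 28.0
ee_pos: [0.5205, -0.0735, 0.2828]
tool_rot: [0.979, 0.203, -0.0, 0.0]
ft_force: [-0.5, 0.0, 0.3]
width: 0.0858
grip_force: 0.0
```

```bash
python3 w.py p8.png 281 230 .522,-.0738,.106 .513,.1165,.056
```

```text
[ 0.5201 -0.0735  0.2821] [ 9.792e-01  2.030e-01 -8.000e-04 -3.000e-04] 28.1 [ 0.52  0.36 -0.61  1.7   0.23  1.15 -1.31]
(array([ 0.5203012 , -0.07291108,  0.03087671]), np.float64(0.00019229298080232146))
(array([0.51313949, 0.11602116, 0.03089774]), np.float64(0.00019844230876999748))
```

View pics/p8.png

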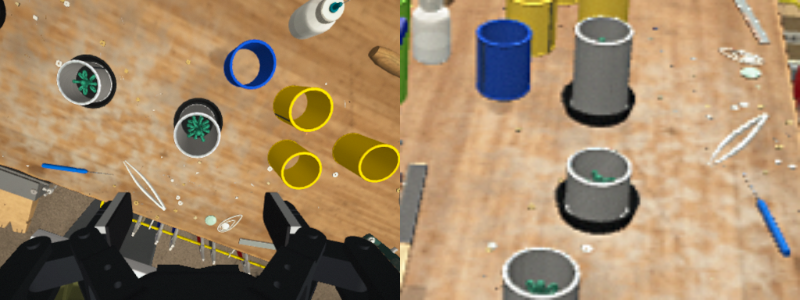

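All three flasks stand seated on their bases with the trees just below the rims, the bottle is untouched and the gripper is clear.

```bash
python3 -c "
from rig import hand_in
print(hand_in())"
```

```text
the job is handed in; nothing more can be done
None
```

All three flasks were set down gently on the bases of their own height, the squeeze bottle was left where it stood, and the job was handed in at about 28 s on the robot's clock; no verdict came back.

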